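# Open the push-and-turn jar at the mate station

### The job

Open the amber jar on the tray: press its white push-and-turn safety cap down against the spring, keep it pressed while you turn it anticlockwise (seen from above) until it comes free of its lugs, then lift it straight up. Finish still holding the cap in the gripper, upright and still, about 6 cm above where it sat, over the jar's mouth; do not put it down or let it go. Leave the mate gourd, the blue cup and the small wooden lid where they are.

Things in the scene. Friction and masses are not known exactly. Their poses are not given: they have to be found in the camera images.
- cap_mid (a point): White ribbed round safety cap, 50 mm across (twelve-sided), 32 mm tall, about 60 g, closed on the jar. The point is its centre, 16 mm above its underside; z up along its axis, x along the red stripe on its top. It can be gripped at any yaw. Free height from its underside to the jar's shoulder when closed: 19 mm.
- cap: The same cap, origin at the centre of its underside. Closed, its 3 lugs sit in notches: no lifting, 4 degrees of play. Pressed 4.5 mm or more (bottom 8 mm, 6 mm is good) it turns anticlockwise only; from 42 to 76 degrees (59 best, 76 a solid stop) the lugs stand in gaps, where, still pressed or not, it lifts straight off.
- jar: Amber glass jar fixed in a socket on the tray, cannot move or turn; 80 mm across, shoulder 94 mm above its origin (centre of its underside), then a grey neck. Closed cap: underside 113 mm, centre 129 mm above the origin. x points to the red mark on the shoulder (cap stripe there: closed); a white mark 59 degrees anticlockwise: stripe there, open.
- seal (a joint): Spring plunger in the jar's mouth that pushes the cap up: 0 when the cap is not pressed, grows in m as the cap is pressed, 0.008 at the bottom. It needs about 8.5 N to start, 12.6 N at 6 mm, 14 N at 8 mm.
- gourd_mid (a point): Brown ceramic mate gourd standing loose on the tray, open on top, 76 mm across, 78 mm tall; the point is its centre, half-way up. Leave it alone.
- cup_mid (a point): Blue ceramic cup standing loose on the tray, 66 mm across, 65 mm tall; the point is its centre, half-way up. Leave it alone.
- lid_mid (a point): Small wooden lid lying loose on the tray, 60 mm across, 22 mm tall with its knob; the point is its centre, half-way up. Leave it alone.
Things that resemble listed ones, but are neither listed nor needed, are in the scene too. Of the things shaped like the cap, the white one is meant. Of the things that look like the jar, the larger one is meant.

How it is judged:
On the way, in this order (a step that is already met when the one before it is completed fails the run):
1. the cap is pressed down at least 4 mm while still in its closed position (value of joint seal above 0.004 m and angle between the x axis of cap_mid and the x axis of jar, either way round below 0.35 rad), for 0.05 s.
2. the cap, still on the neck, is turned at least 40 degrees (angle between the x axis of cap_mid and the x axis of jar, either way round above 0.7 rad and z of cap_mid in the frame of jar below 0.137 m), for 0.05 s.
At the end, for the whole second after the job is handed in: The cap is held still in the fingers, touching no part of the jar, upright within 15 degrees, its centre 35 to 100 mm above its closed place and within 25 mm of the jar's axis; gourd, cup and wooden lid are within 20 mm of where they started (z of cap_mid in the frame of jar between 0.164 and 0.229 m and horizontal distance between cap_mid and jar below 0.025 m and angle between cap_mid's own z axis and vertical below 0.26 rad and contact force between the fingers and cap above 2 N and contact force between cap and jar below 0.1 N and linear speed of cap below 0.03 m/s and distance of each of gourd_mid, cup_mid, lid_mid from where it was at the start of the episode below 0.02 m); the arm keeps its last pose, push and grip.
It fails at once if a bystander (gourd, cup or wooden lid) is shifted by more than 30 mm (distance of any of gourd_mid, cup_mid, lid_mid from where it was at the start of the episode above 0.03 m).
It also fails if it takes over 38 s, if anything falls off the work surface, if the arm or the gripper's body presses on something with over 40 N, if the wrist force passes 120 N, or if a joint passes its speed limit or range.

### The arm

A 6-joint arm with a two-finger parallel gripper is mounted at the origin on the work surface. World frame = base frame: x ahead of the robot, y to its left, z up, the work surface at z = 0. Lengths are in m, angles in rad, forces in N, time in s.
With the tool pointing down it reaches from about 0.35 to 0.775 m from the base axis. Payload 5.5 kg.
Tool frame: the origin (TCP) lies between the finger pads; the fingertips stand 22 mm ahead of it and the grasp point (between the pads) lies 3 mm ahead of it (bot.tcp_to_tips is the distance from the TCP to the fingertips, in m); z points along the fingers, y is the direction in which the jaws open and shut (so a half turn about z gives the same grasp; the last joint's range is limited). The gripper opens to 85 mm and grips with 20 to 120 N. Pads are 22 mm wide; open, the fingers measure 114 mm over their backs; the gripper's body (76 mm by 85 mm) begins 54 mm behind the grasp point. The pads swing forward as they close: fully open they stand 13 mm farther back than shut.
Start: joints at [1.004, 0.313, 0.046, 1.304, 0, 1.431], TCP at [0.238, 0.523, 0.253] pointing down, gripper open.
Joint ranges: [-2.76, 2.76], [-0.86, 1.69], [-1.03, 1.26], [-2.2, 2.34], [-1.47, 1.5], [-3.14, 3.14]. Speed limits (rad/s): [2.57, 2.57, 3.14, 3.14, 3.14, 3.14].

### API

Orientations are given as a 3x3 rotation matrix whose columns are the frame's x, y, z axes.
In Python, from station import bot gives the robot as it stands. The module is installed in compiled form; this text tells all that it offers.
- The arm moves only by the shell command python3 -m creep 'ROWS' [FORCE]. ROWS is JSON, a list of rows, each an object with "jaw": the opening, from 0 (shut) to 1 (fully open); "xyz": the shift along the tool's x, y, z in cm, a list of three; "angular": the turn, a rotation vector about the tool's x, y, z in degrees, a list of three. A call has 1 to 10 rows; each row is the pose to reach, as a shift and turn from the pose measured when the call began, along the tool's axes at that moment; what a row does not reach only later rows make up. A row lasts 1/12 s, in which the tool goes at most 41.7 mm and 7.16 degrees, less where a joint would pass 70% of its speed; a pose out of reach is approached as far as the arm can. A call with a gripper value outside its range is refused whole. The fingers move at their own pace and stop on an object; FORCE is the grip in N (left out, the last holds). Time passes only in rows, so rows that repeat a pose let the fingers close. It gives the time, the measured TCP pose, the force and the opening at its end, in the units of the state.
- bot.observe(): the state, without advancing time (a new reading comes with each control period).
- bot.camera(name): name is "scene" or "top"; returns the picture (480x640x3 uint8, blue, green, red); there is no depth.
- bot.camera_params(name): a dict with "K" (3x3 intrinsics, pixels), "k1" (the pictures are not rectified: a ray, as slopes to the right and down, at radius r is drawn at 1 + k1 r^2 times it, then the intrinsics apply), "cam_to_world" (4x4, takes a point from camera to world coordinates). Camera axes: x right, y up, looking along -z (the intrinsics and any distortion apply to the point x, -y, -z); pixel columns grow to the right and rows downward; lengths in m; the calibration is good to about 2 mm. A picture is of the moment at which its call begins. camera_params takes no time and is no camera call.
- bot.hand_in(): hands the job in, once; it reports no verdict.
The state is a dict: "time": time; "joint_pos": joint angles; "qvel": joint speeds; "effort": joint torques, N m; "tcp_pos": TCP position; "tcp_rot": TCP orientation; "wrist_force": force on the tool from outside, world axes, zero at the start; "torque": the same for the moment, N m; "width": finger opening in m.
Only numpy, scipy, OpenCV 4.12 (cv2) and the standard library are available. Lean on these libraries where they do the work, as an engineer would, in place of code of your own. Each camera call takes 0.05 s, during which the arm holds its last target. There are 200 camera calls.

## Working session

There is one attempt and no reset: what is moved stays moved. The work goes in short steps, Python scripts to look and compute and a shell command to move; the robot and the scene stay as the last step left them, time stands still between calls to the robot, and variables do not carry over. Pictures are saved under pics/ and viewed, about 8 in all and at most 12, crops included, and the job is handed in when it is done.

```bash
mkdir -p pics; cat > h.py <<'E'
import numpy as np, cv2
from station import bot
def ray(n,u,v):
    p=bot.camera_params(n);K=np.array(p["K"]);T=np.array(p["cam_to_world"])
    d=np.array([(u-K[0,2])/K[0,0],(v-K[1,2])/K[1,1]]);s=d.copy()
    for _ in range(30): s=d/(1+p["k1"]*(s@s))
    w=T[:3,:3]@np.array([s[0],-s[1],-1]);return T[:3,3],w
def onz(n,u,v,z):
    o,w=ray(n,u,v);return o+w*(z-o[2])/w[2]
def proj(n,P):
    p=bot.camera_params(n);K=np.array(p["K"]);T=np.array(p["cam_to_world"])
    c=T[:3,:3].T@(np.array(P)-T[:3,3]);s=np.array([c[0],-c[1]])/-c[2];s=s*(1+p["k1"]*(s@s))
    return K[:2,:2]@s+K[:2,2]
def tri(a,b):
    (o,d),(p,e)=a,b;A=np.stack([d,-e],1);t=np.linalg.lstsq(A,p-o,rcond=None)[0]
    x,y=o+d*t[0],p+e*t[1];return (x+y)/2,np.linalg.norm(x-y)
E
python3 - <<'E'
from h import *
for n in("scene","top"):
    cv2.imwrite(f"pics/{n}0.png",bot.camera(n));p=bot.camera_params(n);print(n,p)
print(bot.observe())
E
```

```text
scene {'K': array([[493.98312962,   0.        , 321.2621991 ],
       [  0.        , 493.98312962, 242.86463879],
       [  0.        ,   0.        ,   1.        ]]), 'k1': -0.07890662506073418, 'cam_to_world': array([[ 0.51237837, -0.68551734,  0.51723725,  0.94629008],
       [ 0.85859195,  0.39702538, -0.32433117, -0.27245138],
       [ 0.01697833,  0.61027602,  0.79200689,  0.72140262],
       [ 0.        ,  0.        ,  0.        ,  1.        ]])}
top {'K': array([[617.75828754,   0.        , 320.42555955],
       [  0.        , 617.75828754, 234.56792365],
       [  0.        ,   0.        ,   1.        ]]), 'k1': 0.05684237891625957, 'cam_to_world': array([[-0.02598844,  0.9837009 , -0.17792454,  0.36697938],
       [-0.99959464, -0.02764161, -0.00681847, -0.04473672],
       [-0.01162546,  0.17767522,  0.98402051,  1.10854127],
       [ 0.        ,  0.        ,  0.        ,  1.        ]])}
{'time': 0.1, 'joint_pos': array([1.00441676e+00, 3.13933859e-01, 4.50779554e-02, 1.30362369e+00,
       2.57906312e-05, 1.43120627e+00]), 'qvel': array([-2.86061787e-04,  2.42042007e-04,  2.11530878e-03,  7.72242960e-05,
        5.17851540e-05,  1.21879426e-03]), 'effort': array([ 1.93951695e-03, -4.81724811e+01,  2.99244583e+01,  1.27432004e-02,
       -1.20727877e-04,  4.44329970e-06]), 'tcp_pos': array([0.2377828 , 0.52305293, 0.25248718]), 'tcp_rot': array([[-9.10299293e-01,  4.13949684e-01, -9.24968688e-04],
       [ 4.13950636e-01,  9.10298244e-01, -1.40658011e-03],
       [ 2.59743978e-04, -1.66330026e-03, -9.99998583e-01]]), 'wrist_force': array([ 0.91881368,  0.2453634 , -0.08682148]), 'torque': array([-0.00615027,  0.06490051, -0.00849653]), 'width': 0.0851722730012683}
```

View pics/scene0.png

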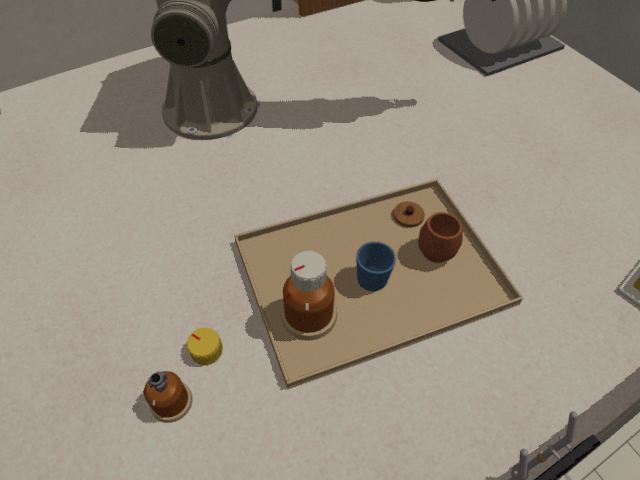

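View pics/top0.png

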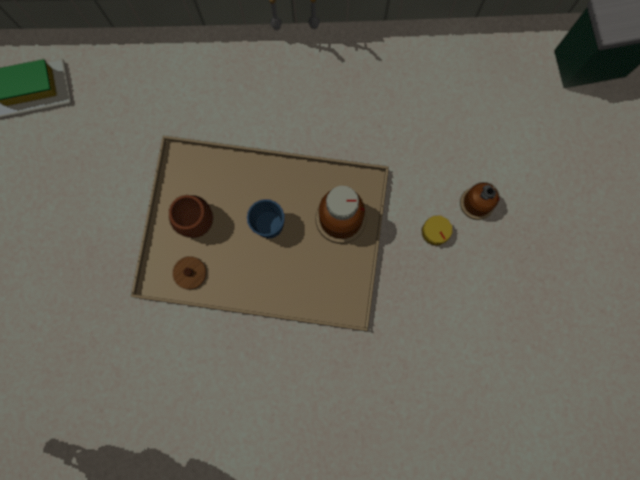

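Scene: the white cap is at (309,268) on the larger amber jar (309,305). Things that could be mistaken for them are the yellow cap (205,346) and the small amber jar (168,395). In the top view the white cap is at (343,203), the yellow cap at (438,230) and the small jar at (481,199). I choose the white cap on the jar on the tray, then measure and check it in a crop.

```bash
python3 - <<'E'
from h import *
R={}
ims={}
for n,(u,v) in {"scene":(309,268),"top":(343,203)}.items():
    im=cv2.imread(f"pics/{n}0.png");hsv=cv2.cvtColor(im,cv2.COLOR_BGR2HSV)
    w=((hsv[...,1]<60)&(hsv[...,2]>(120 if n=="scene" else 110))).astype(np.uint8)
    red=(((hsv[...,0]<8)|(hsv[...,0]>172))&(hsv[...,1]>130)&(hsv[...,2]>110)).astype(np.uint8)
    box=np.zeros_like(w);box[v-26:v+30,u-26:u+26]=1
    m=cv2.morphologyEx((w|red)*box,cv2.MORPH_CLOSE,np.ones((3,3)))
    k,l,st,c=cv2.connectedComponentsWithStats(m);i=1+st[1:,4].argmax();print(n,st[i],c[i])
    rs=red*box;k,l2,s2,c2=cv2.connectedComponentsWithStats(rs);print("red",[(a.tolist(),b.round(1).tolist()) for a,b in zip(s2[1:],c2[1:])])
    crop=im[v-45:v+75,u-50:u+50];ov=crop.copy();cs,_=cv2.findContours((l==i).astype(np.uint8)[v-45:v+75,u-50:u+50],0,2);cv2.drawContours(ov,cs,-1,(0,255,0),1)
    ims[n]=np.hstack([cv2.resize(x,None,fx=4,fy=4,interpolation=2)[:,:400] for x in(crop,)]+[cv2.resize(ov,None,fx=4,fy=4,interpolation=0)]) if n=="x" else cv2.resize(ov,None,fx=4,fy=4,interpolation=2)
cv2.imwrite("pics/crop1.png",np.hstack([ims["scene"],ims["top"]]))
E
```

```text
scene [291 251  36  30 818] [308.5599022  264.83618582]
red [([295, 265, 10, 6, 19], [299.3, 267.4])]
top [328 186  28  29 616] [341.41396104 199.86850649]
red []
```

View pics/crop1.png

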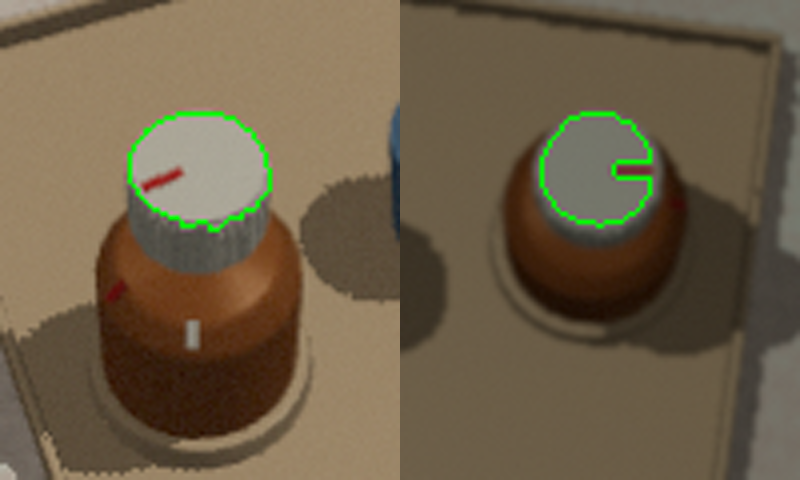

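The crop confirms it: white cap on the larger jar, with its red stripe lined up with the red shoulder mark. The cap-face centres are about scene (308.6,265.3) and top (342,200).

```bash
python3 - <<'E'
from h import *
P,g=tri(ray("scene",308.6,265.3),ray("top",342,200));print("face",P.round(4),"gap",g.round(4))
z=P[2]
for n,a,b in(("scene",(291,265),(326.5,265)),("top",(328,200),(356.7,200))):
    print(n,"diam",np.linalg.norm(onz(n,*a,z)-onz(n,*b,z)).round(4))
print("scene stripe in/out",[(onz("scene",259+x/4,223+y/4,z)-P).round(4) for x,y in((182,170),(145,187))])
print("top stripe",[(onz("top",293+(x-400)/4,158+y/4,z)-P).round(4) for x,y in((615,170),(652,170))])
# red shoulder mark, bystanders
print("bys",{k:onz("top",*uv,h).round(3) for k,uv,h in(("cup",(266,217),.07),("gourd",(190,215),.085),("lid",(190,273),.02))})
tr=onz("top",380,185,0.015);print("tray edge",tr)
o=bot.observe();print(o["tcp_pos"],np.hypot(*P[:2]))
d=P-o["tcp_pos"];print("tool-frame shift to face",o["tcp_rot"].T@d)
E
```

```text
face [ 0.5962 -0.0736  0.1466] gap 0.0009
scene diam 0.0504
top diam 0.0458
scene stripe in/out [array([-0.0025, -0.0048, -0.    ]), array([-0.0027, -0.0197, -0.    ])]
top stripe [array([-0.0012, -0.0079,  0.    ]), array([-0.0016, -0.0227,  0.    ])]
bys {'cup': array([0.588, 0.055, 0.07 ]), 'gourd': array([0.592, 0.182, 0.085]), 'lid': array([0.501, 0.195, 0.02 ])}
tray edge [ 0.65338096 -0.1480303   0.015     ]
[0.2377828  0.52305293 0.25248718] 0.6007550188778282
tool-frame shift to face [-0.57330584 -0.39457597  0.10643525]
```

```bash
python3 -m creep '[{"jaw":1,"xyz":[-4,-3,0],"angular":[0,0,0]},{"jaw":1,"xyz":[-7,-5,0],"angular":[0,0,0]},{"jaw":1,"xyz":[-10,-7,0],"angular":[0,0,0]},{"jaw":1,"xyz":[-13,-9,0],"angular":[0,0,0]},{"jaw":1,"xyz":[-16,-11,0],"angular":[0,0,0]},{"jaw":1,"xyz":[-19,-13,0],"angular":[0,0,0]},{"jaw":1,"xyz":[-22,-15,0],"angular":[0,0,0]},{"jaw":1,"xyz":[-25,-17,0],"angular":[0,0,0]},{"jaw":1,"xyz":[-28,-19,0],"angular":[0,0,0]},{"jaw":1,"xyz":[-29,-20,0],"angular":[0,0,0]}]' 70
python3 -m creep '[{"jaw":1,"xyz":[-3,-2,0],"angular":[0,0,0]},{"jaw":1,"xyz":[-6,-4,0],"angular":[0,0,0]},{"jaw":1,"xyz":[-9,-6,0],"angular":[0,0,0]},{"jaw":1,"xyz":[-12,-8,0],"angular":[0,0,0]},{"jaw":1,"xyz":[-15,-10,0],"angular":[0,0,0]},{"jaw":1,"xyz":[-18,-12,0],"angular":[0,0,0]},{"jaw":1,"xyz":[-21,-14,0],"angular":[0,0,0]},{"jaw":1,"xyz":[-24,-16,0],"angular":[0,0,0]},{"jaw":1,"xyz":[-27,-18,0],"angular":[0,0,0]},{"jaw":1,"xyz":[-28,-19,0],"angular":[0,0,0]}]'
cat > st.py <<'E'
from h import *
o=bot.observe();R=o["tcp_rot"]
print(o["time"],o["tcp_pos"].round(4),"yawy",np.degrees(np.arctan2(R[1,1],R[0,1])).round(1),"z",R[:,2].round(4),"F",o["wrist_force"].round(1),"M",o["torque"].round(2),"w",o["width"].round(4),"q",o["joint_pos"].round(2),bot.tcp_to_tips)
print("tool shift cm to (.595,-.074,.136):",(R.T@(np.array([.595,-.074,.136])-o["tcp_pos"])*100).round(2))
E
python3 st.py
```

```text
time: 0.93
tcp_pos: [0.421, 0.2179, 0.2524]
tcp_rot: [[-0.909, 0.417, -0.0], [0.417, 0.909, -0.002], [-0.001, -0.002, -1.0]]
wrist_force: [0.1, -0.1, 0.2]
width: 0.0855
time: 1.77
tcp_pos: [0.5982, -0.0756, 0.2519]
tcp_rot: [[-0.908, 0.42, -0.0], [0.42, 0.908, -0.004], [-0.002, -0.003, -1.0]]
wrist_force: [0.8, -0.3, -0.9]
width: 0.0857Traceback (most recent call last):
  File "st.py", line 3, in <module>
    print(o["time"],o["tcp_pos"].round(4),"yawy",np.degrees(np.arctan2(R[1,1],R[0,1])).round(1),"z",R[:,2].round(4),"F",o["wrist_force"].round(1),"M",o["torque"].round(2),"w",o["width"].round(4),"q",o["joint_pos"].round(2),bot.tcp_to_tips)
                                                                                                                                                                               ^^^^^^^^^^^^^^^^
AttributeError: 'float' object has no attribute 'round'
```

```bash
sed -i 's/o\["width"\].round(4)/round(o["width"],4)/' st.py
python3 -m creep '[{"jaw":1,"xyz":[0.3,0,3],"angular":[0,0,0]},{"jaw":1,"xyz":[0.3,0,5.5],"angular":[0,0,0]},{"jaw":1,"xyz":[0.3,0,6],"angular":[0,0,0]},{"jaw":1,"xyz":[0.3,0,6],"angular":[0,0,0]},{"jaw":1,"xyz":[0.3,0,6],"angular":[0,0,0]}]' >/dev/null
python3 st.py; python3 - <<'E'
from h import *
a=bot.camera("scene");b=bot.camera("top")
cv2.imwrite("pics/hover.png",np.hstack([cv2.resize(a[200:340,250:370],(400,467),interpolation=2),cv2.resize(b[140:280,280:400],(400,467),interpolation=2)]))
E
```

```text
2.1833 [ 0.5953 -0.0741  0.1924] yawy 65.2 z [-4.0e-04 -3.4e-03 -1.0e+00] F [-0.4 -0.3  0.5] M [ 0.04 -0.04  0.03] w 0.0855 q [-0.26  0.38 -0.    1.18 -0.    0.18] 0.022
tool shift cm to (.595,-.074,.136): [0.04 0.01 5.64]
```

View pics/hover.png

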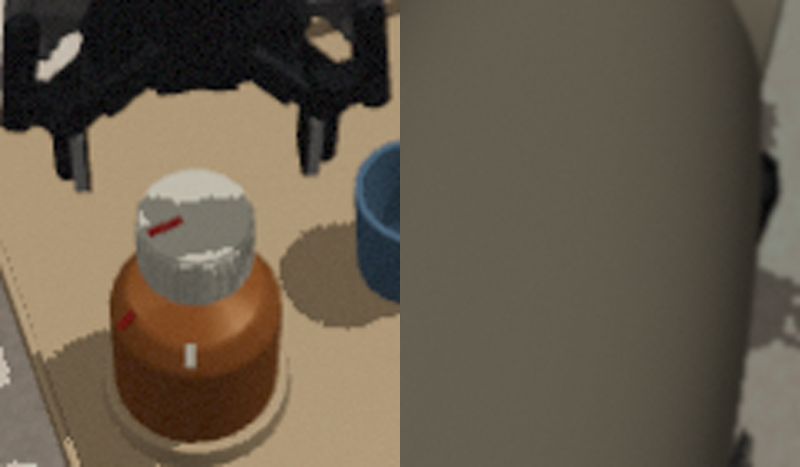

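The scene view shows the open fingers at (80,185) and (312,170), straddling the cap, whose centre is at (196,205). In the top view the arm hides everything. I descend and grip.

```bash
python3 -m creep '[{"jaw":1,"xyz":[0,0,2],"angular":[0,0,0]},{"jaw":1,"xyz":[0,0,4],"angular":[0,0,0]},{"jaw":1,"xyz":[0,0,5.3],"angular":[0,0,0]},{"jaw":1,"xyz":[0,0,5.6],"angular":[0,0,0]},{"jaw":1,"xyz":[0,0,5.6],"angular":[0,0,0]},{"jaw":0.45,"xyz":[0,0,5.6],"angular":[0,0,0]},{"jaw":0.3,"xyz":[0,0,5.6],"angular":[0,0,0]},{"jaw":0.3,"xyz":[0,0,5.6],"angular":[0,0,0]},{"jaw":0.3,"xyz":[0,0,5.6],"angular":[0,0,0]},{"jaw":0.3,"xyz":[0,0,5.6],"angular":[0,0,0]}]' 70
python3 -m creep '[{"jaw":0,"xyz":[0,0,0],"angular":[0,0,0]},{"jaw":0,"xyz":[0,0,0],"angular":[0,0,0]},{"jaw":0,"xyz":[0,0,0],"angular":[0,0,0]},{"jaw":0,"xyz":[0,0,0],"angular":[0,0,0]},{"jaw":0,"xyz":[0,0,0],"angular":[0,0,0]}]' >/dev/null; python3 st.py
```

```text
time: 3.12
tcp_pos: [0.5974, -0.0747, 0.1398]
tcp_rot: [[-0.908, 0.419, 0.005], [0.419, 0.908, -0.005], [-0.007, -0.002, -1.0]]
wrist_force: [-1.2, 1.3, 6.3]
width: 0.049
3.5333 [ 0.5974 -0.0747  0.1399] yawy 65.2 z [ 0.0054 -0.0049 -1.    ] F [-0.6 -0.3  0.9] M [-0.01  0.09  0.03] w 0.049 q [-0.26  0.41 -0.09  1.06 -0.    0.18] 0.022
tool shift cm to (.595,-.074,.136): [ 0.25 -0.04  0.38]
```

```bash
python3 -m creep '[{"jaw":0,"xyz":[0,0,0.2],"angular":[0,0,0]},{"jaw":0,"xyz":[0,0,0.4],"angular":[0,0,0]},{"jaw":0,"xyz":[0,0,0.6],"angular":[0,0,0]},{"jaw":0,"xyz":[0,0,0.7],"angular":[0,0,0]},{"jaw":0,"xyz":[0,0,0.7],"angular":[0,0,0]},{"jaw":0,"xyz":[0,0,0.7],"angular":[0,0,0]}]' 90; python3 st.py
```

```text
time: 4.03
tcp_pos: [0.5975, -0.0747, 0.1348]
tcp_rot: [[-0.908, 0.419, 0.007], [0.419, 0.908, -0.005], [-0.008, -0.002, -1.0]]
wrist_force: [-3.9, 0.9, 9.9]
width: 0.0487
4.0333 [ 0.5975 -0.0747  0.1348] yawy 65.2 z [ 0.0067 -0.0054 -1.    ] F [-3.9  0.9  9.9] M [ 0.16  0.94 -0.02] w 0.0487 q [-0.26  0.42 -0.1   1.05 -0.    0.18] 0.022
tool shift cm to (.595,-.074,.136): [ 0.25 -0.04 -0.13]
```

```bash
python3 -m creep '[{"jaw":0,"xyz":[0,0,0.35],"angular":[0,0,0]},{"jaw":0,"xyz":[0,0,0.45],"angular":[0,0,0]},{"jaw":0,"xyz":[0,0,0.45],"angular":[0,0,0]},{"jaw":0,"xyz":[0,0,0.45],"angular":[0,0,0]}]'; python3 st.py; python3 - <<'E'
from h import *
a=bot.camera("scene")
cv2.imwrite("pics/press.png",cv2.resize(a[220:330,260:360],(600,660))[:600])
E
```

```text
time: 4.37
tcp_pos: [0.5975, -0.0747, 0.1324]
tcp_rot: [[-0.908, 0.419, 0.008], [0.419, 0.908, -0.006], [-0.01, -0.002, -1.0]]
wrist_force: [-4.7, 1.8, 12.3]
width: 0.049
4.3667 [ 0.5975 -0.0747  0.1324] yawy 65.2 z [ 0.0081 -0.006  -0.9999] F [-4.7  1.8 12.3] M [ 0.18  1.04 -0.  ] w 0.049 q [-0.26  0.42 -0.1   1.04 -0.    0.18] 0.022
tool shift cm to (.595,-.074,.136): [ 0.25 -0.04 -0.36]
```

View pics/press.png

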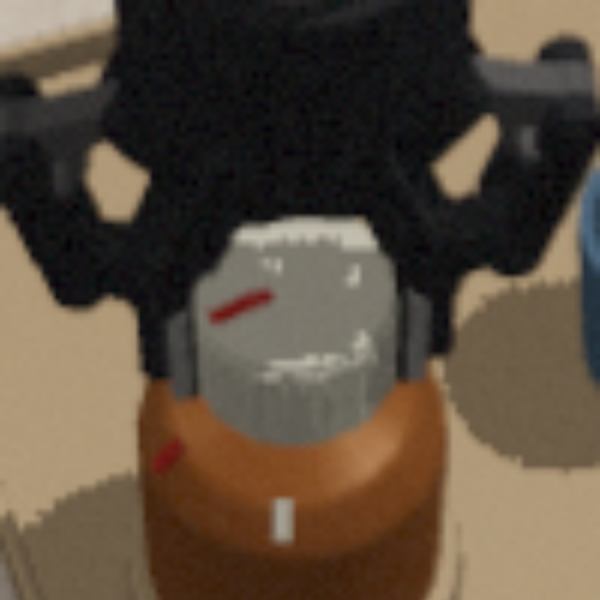

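The red stripe, at (240,305), still points at the red shoulder mark at (168,455). The fingers hold both sides of the cap, about 12.3 N is on it, and it is pressed roughly 6 mm. Next I turn it while keeping the press.

```bash
python3 -m creep '[{"jaw":0,"xyz":[0,0,0.4],"angular":[0,0,0]},{"jaw":0,"xyz":[0,0,0.4],"angular":[0,0,-4]},{"jaw":0,"xyz":[0,0,0.4],"angular":[0,0,-8]},{"jaw":0,"xyz":[0,0,0.4],"angular":[0,0,-12]},{"jaw":0,"xyz":[0,0,0.4],"angular":[0,0,-16]},{"jaw":0,"xyz":[0,0,0.4],"angular":[0,0,-20]},{"jaw":0,"xyz":[0,0,0.4],"angular":[0,0,-20]}]'; python3 st.py; python3 - <<'E'
from h import *
a=bot.camera("scene")
cv2.imwrite("pics/turn1.png",cv2.resize(a[220:320,260:360],(500,500)))
E
```

```text
time: 5.0
tcp_pos: [0.599, -0.0743, 0.1319]
tcp_rot: [[-0.997, 0.08, 0.013], [0.08, 0.997, -0.006], [-0.014, -0.005, -1.0]]
wrist_force: [-4.2, 3.6, 17.1]
width: 0.0488
5.0 [ 0.599  -0.0743  0.1319] yawy 85.4 z [ 0.0131 -0.0059 -0.9999] F [-4.2  3.6 17.1] M [0.51 0.83 0.06] w 0.0488 q [-0.26  0.42 -0.11  1.03 -0.   -0.18] 0.022
tool shift cm to (.595,-.074,.136): [ 0.39 -0.   -0.41]
```

View pics/turn1.png

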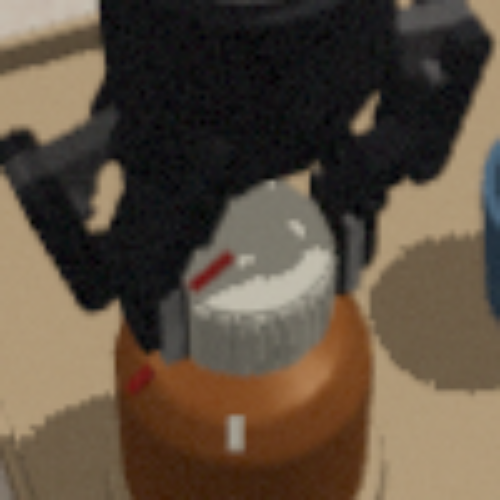

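The cap turns with the gripper: the stripe at (212,270) has left the red mark, and the spring is at its bottom. I continue for another 40°.

```bash
python3 -m creep '[{"jaw":0,"xyz":[0.1,0,0.25],"angular":[0,0,-5]},{"jaw":0,"xyz":[0.1,0,0.25],"angular":[0,0,-10]},{"jaw":0,"xyz":[0.1,0,0.25],"angular":[0,0,-15]},{"jaw":0,"xyz":[0.1,0,0.25],"angular":[0,0,-20]},{"jaw":0,"xyz":[0.1,0,0.25],"angular":[0,0,-25]},{"jaw":0,"xyz":[0.1,0,0.25],"angular":[0,0,-30]},{"jaw":0,"xyz":[0.1,0,0.25],"angular":[0,0,-35]},{"jaw":0,"xyz":[0.1,0,0.25],"angular":[0,0,-40]},{"jaw":0,"xyz":[0.1,0,0.2],"angular":[0,0,-40]},{"jaw":0,"xyz":[0.1,0,0.2],"angular":[0,0,-40]}]'; python3 st.py; python3 - <<'E'
from h import *
a=bot.camera("scene")
cv2.imwrite("pics/turn2.png",cv2.resize(a[220:320,260:360],(500,500)))
E
```

```text
time: 5.88
tcp_pos: [0.5985, -0.0732, 0.1321]
tcp_rot: [[-0.815, -0.579, 0.016], [-0.579, 0.815, -0.005], [-0.01, -0.013, -1.0]]
wrist_force: [-4.1, 4.9, 11.9]
width: 0.0486
5.8833 [ 0.5985 -0.0732  0.1321] yawy 125.4 z [ 0.0156 -0.0046 -0.9999] F [-4.1  4.9 11.9] M [ 0.81  0.71 -0.01] w 0.0486 q [-0.25  0.41 -0.11  1.03 -0.   -0.87] 0.022
tool shift cm to (.595,-.074,.136): [ 0.33  0.13 -0.4 ]
```

View pics/turn2.png

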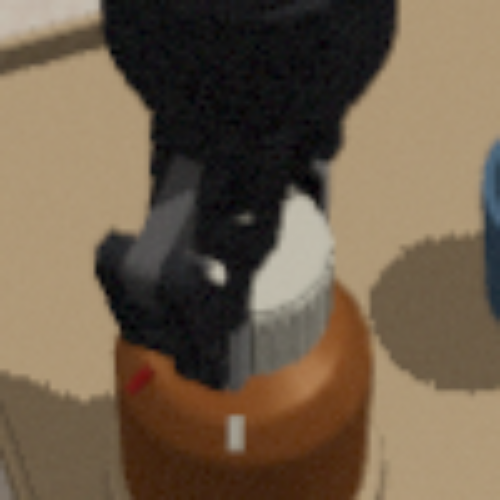

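The finger now covers the stripe. The gripper has turned 60.2° with no moment about z, so it has not reached the stop. I lift a little and watch the force.

```bash
python3 -m creep '[{"jaw":0,"xyz":[0,0,-0.4],"angular":[0,0,0]},{"jaw":0,"xyz":[0,0,-0.8],"angular":[0,0,0]},{"jaw":0,"xyz":[0,0,-1.2],"angular":[0,0,0]},{"jaw":0,"xyz":[0,0,-1.4],"angular":[0,0,0]},{"jaw":0,"xyz":[0,0,-1.4],"angular":[0,0,0]}]'; python3 st.py
```

```text
time: 6.35
tcp_pos: [0.5984, -0.0732, 0.1462]
tcp_rot: [[-0.815, -0.579, 0.016], [-0.579, 0.815, -0.005], [-0.01, -0.013, -1.0]]
wrist_force: [0.2, 0.9, -0.8]
width: 0.0481
6.35 [ 0.5984 -0.0732  0.1462] yawy 125.4 z [ 0.0158 -0.0045 -0.9999] F [ 0.2  0.9 -0.8] M [ 0.02  0.08 -0.04] w 0.0481 q [-0.25  0.4  -0.09  1.06 -0.   -0.87] 0.022
tool shift cm to (.595,-.074,.136): [0.34 0.14 1.02]
```

```bash
python3 -m creep '[{"jaw":0,"xyz":[0,0,-1],"angular":[0,0,0]},{"jaw":0,"xyz":[0,0,-2],"angular":[0,0,0]},{"jaw":0,"xyz":[0,0,-3],"angular":[0,0,0]},{"jaw":0,"xyz":[0,0,-4],"angular":[0,0,0]},{"jaw":0,"xyz":[0,0,-5],"angular":[0,0,0]},{"jaw":0,"xyz":[0,0,-5.3],"angular":[0,0,0]},{"jaw":0,"xyz":[0,0,-5.4],"angular":[0,0,0]},{"jaw":0,"xyz":[0,0,-5.4],"angular":[0,0,0]},{"jaw":0,"xyz":[0,0,-5.4],"angular":[0,0,0]},{"jaw":0,"xyz":[0,0,-5.4],"angular":[0,0,0]}]'; python3 st.py; python3 - <<'E'
from h import *
a=bot.camera("scene")
cv2.imwrite("pics/lift.png",cv2.resize(a[160:400,200:500],(750,600)))
E
```

```text
time: 7.18
tcp_pos: [0.5971, -0.0728, 0.1995]
tcp_rot: [[-0.815, -0.579, 0.014], [-0.579, 0.815, -0.004], [-0.009, -0.012, -1.0]]
wrist_force: [0.2, 0.8, 0.1]
width: 0.0482
7.1833 [ 0.5971 -0.0728  0.1995] yawy 125.4 z [ 0.0145 -0.0042 -0.9999] F [0.2 0.8 0.1] M [ 0.01 -0.01  0.02] w 0.0482 q [-0.25  0.37 -0.    1.18 -0.   -0.87] 0.022
tool shift cm to (.595,-.074,.136): [0.3  0.1  6.35]
```

View pics/lift.png

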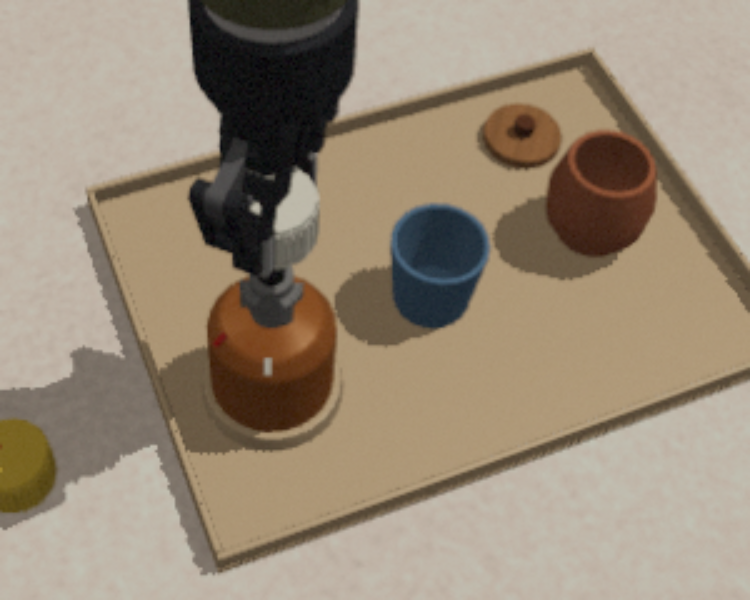

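The cap at (287,220) is in the gripper, clear of the bare grey neck at (270,295). Cup, gourd and lid are where they were.

```bash
python3 -c "
from station import bot
o=bot.observe();print(abs(o['qvel']).max(),o['width']);print(bot.hand_in())"
```

```text
0.002939585356259284 0.04858848976757943
the job is handed in; nothing more can be done
None
```

The cap is off and I handed the job in with it still in the gripper; `hand_in` gives no verdict. I gripped the white cap on the larger amber jar, pressed it about 6 mm while closed (12 N), turned it about 60° anticlockwise while pressed, and lifted it straight up.

**Last checks:**
- **Height and position:** the tool stopped about 60 mm above where it gripped the closed cap and about 2.5 mm from the measured jar axis.
- **Tilt and motion:** tilt is about 1°, the arm was still, and the fingers stood 48.6 mm apart on the cap.
- **Contact and time:** the wrist force was about zero, and the picture shows the cap clear of the bare neck. The robot clock was about 7 s before hand-in.
- **Bystanders:** the gourd, cup and wooden lid look unmoved in the last picture. I judged that by eye and did not measure them again.

**What disagreed or was not seen:**
- **Arm compliance:** the arm gave a few mm while gripping and pressing, so the tool gripped about 4 mm higher than planned. I judged the press depth from force as well as tool travel. During the turn the force reached 17 N, so the spring was probably at its bottom.
- **Stripe at 60°:** a finger hid the stripe, so the final cap angle comes from the gripper's turn. The stripe had turned with the gripper at 20°, and the cap came free without resistance.

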